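Finish a sample brick panel in running bond

TASK

Finish the little sample wall on the aluminium plate in running bond. Lay the loose red brick in the empty half of the second course, in line with the bricks below and centred over the joint between two of them, with the same narrow joint to its fixed neighbour; then lay the cream brick flat on top, centred over the joint between the two second-course bricks. Leave both bricks resting squarely in line with the wall and let go, and do not disturb the tape rolls, the marker or the mug.

Things in the scene. Friction and masses are not known exactly. Their poses are not given: they have to be found in the camera images.
- panel: sample wall, fixed: aluminium plate 110 x 360 x 8 mm bearing a bottom course of three red bricks in a row along own y (centres at y = -106, 0, +106 mm, x = 0; 6 mm pale joints at y = -53 and +53). Origin: centre of the plate's underside, z up. First course z = 8 to 44 mm, second 44 to 80, third 80 to 116; bricks lie directly on one another, without mortar.
- starter_centre (a point): centre (half-way up) of the one red second-course brick already fixed, over one of the two joints (panel y = +53 or -53 mm, it varies); size and axes as the loose bricks. The empty place for the red brick is over the other joint, as far the other side of the panel's middle, which leaves a 6 mm joint between the two.
- red_brick_centre (a point): centre (half-way up) of the loose red (terracotta) brick, lying flat on the bench; about 0.3 kg. 100 mm long (own y axis), 48 mm wide (own x) and 36 mm high (own z), with three core holes seen from above.
- cream_brick_centre (a point): centre (half-way up) of the loose cream-coloured brick, lying flat on the bench; about 0.3 kg. 100 mm long (own y axis), 48 mm wide (own x) and 36 mm high (own z), with three core holes seen from above.
- red_brick: the loose red brick; origin at the centre of its underside, axes as its centre point.
- cream_brick: the loose cream brick; origin at the centre of its underside, axes as its centre point.
- masking_tape: roll of beige masking tape lying flat, 96 mm across, 25 mm high; origin at the centre of its underside. A bystander: leave alone.
- marker: red and white marker pen lying on the bench, 135 mm long, 17 mm thick; origin at the centre of its underside. A bystander: leave alone.
- mug: green mug standing upright, 86 mm across, 116 mm with its handle, 94 mm high; origin at the centre of its underside. A bystander: leave alone.
- black_tape: small roll of black tape lying flat, 53 mm across, 19 mm high; origin at the centre of its underside. A bystander: leave alone.
Not all that is in view belongs to the job. Leave any purple look-alike of the red_brick alone.

How it is judged:
On the way, in this order (a step that is already met when the one before it is completed fails the run):
1. the red brick lies released in the empty half of the second course (x of red_brick_centre in the frame of panel between -0.01 and 0.01 m and z of red_brick_centre in the frame of panel between 0.058 and 0.066 m and angle between the y axis of red_brick_centre and the y axis of panel, either way round below 0.12 rad and angle between the z axis of red_brick_centre and the z axis of panel, either way round below 0.06 rad and contact force between red_brick and the fingers below 0.5 N and (y of red_brick_centre in the frame of panel between -0.063 and -0.043 m or y of red_brick_centre in the frame of panel between 0.043 and 0.063 m)), for 0.2 s.
2. the cream brick lies released on top, over the joint between the second-course bricks (x of cream_brick_centre in the frame of panel between -0.01 and 0.01 m and z of cream_brick_centre in the frame of panel between 0.094 and 0.102 m and angle between the y axis of cream_brick_centre and the y axis of panel, either way round below 0.12 rad and angle between the z axis of cream_brick_centre and the z axis of panel, either way round below 0.06 rad and contact force between cream_brick and the fingers below 0.5 N and y of cream_brick_centre in the frame of panel between -0.01 and 0.01 m), for 0.2 s.
At the end, for the whole second after the job is handed in: Red brick in the second course over the free joint, cream brick in the third course over the middle, each within 10 mm along and across the wall, 4 mm in height, 0.12 rad of its line and 0.06 rad of level; both released and at rest (all of step 1 and all of step 2 and linear speed of each of red_brick, cream_brick below 0.02 m/s and angular speed of each of red_brick, cream_brick below 0.2 rad/s); the robot touches nothing.
It fails at once if the masking tape is pushed more than 30 mm (distance of masking_tape from where it was at the start of the episode above 0.03 m).
It fails at once if the marker is pushed more than 30 mm (distance of marker from where it was at the start of the episode above 0.03 m).
It fails at once if the mug is pushed more than 30 mm (distance of mug from where it was at the start of the episode above 0.03 m).
It fails at once if the black tape is pushed more than 30 mm (distance of black_tape from where it was at the start of the episode above 0.03 m).
It fails at once if the mug is tipped over (angle between mug's own z axis and vertical above 0.5 rad).
It also fails if it takes over 69 s, if anything falls off the work surface, if the arm or the gripper's body presses on something with over 40 N, if the wrist force passes 120 N, or if a joint passes its speed limit or range.

ROBOT

A 6-joint arm with a two-finger parallel gripper is mounted at the origin on a cart in front of the work surface, level with it; the furniture and walls round the work are solid. World frame = base frame: x ahead of the robot, y to its left, z up, the work surface at z = 0. Lengths are in m, angles in rad, forces in N, time in s.
With the tool pointing down it reaches from about 0.375 to 0.9 m from the base axis. Payload 3.1 kg.
Tool frame: the origin (TCP) lies midway between the tips of the shut fingers; the grasp point (between the pads) lies 19 mm behind it; z points along the fingers, x is the direction in which the jaws open and shut, and the axes are right-handed (so a half turn about z gives the same grasp; the last joint's range is limited). The gripper opens to 87 mm and grips with 3 to 60 N. Pads are 19 mm wide; open, the fingers measure 117 mm over their backs; the gripper's body (75 mm by 190 mm) begins 51 mm behind the grasp point.
Start: joints at [-1.516, 0.527, 1.433, -0, 1.181, -0.178], TCP at [0.145, -0.608, 0.223] pointing down, gripper open.
Joint ranges: [-3.08, 3.08], [-0.75, 2.2], [0.22, 2.44], [-1.43, 4.57], [0, 2.65], [-2.85, 2.85]. Speed limits (rad/s): [2.79, 2.79, 3.14, 3.14, 3.14, 3.14].

INTERFACE

Orientations are given as a unit quaternion [x, y, z, w].
In Python, from rig import * gives the robot as it stands.
- The arm moves only by the tool drive_tool, never from a script. Its argument "plan" is a list of rows, each an object with "offset": the shift along the tool's x, y, z in cm, a list of three; "delta_rot": the turn, a rotation vector about the tool's x, y, z in degrees, a list of three; "jaw": the finger opening in cm, from 0 to 8.7. In form: [{"offset": [dx, dy, dz], "delta_rot": [wx, wy, wz], "jaw": jaw}, ...]. A call has exactly 8 rows; each row is the pose to reach, as a shift and turn from the pose commanded when the call began, along the tool's axes at that moment; what a row does not reach only later rows make up. A row lasts 1/12 s, in which the tool goes at most 41.7 mm and 7.16 degrees, less where a joint would pass 70% of its speed; a pose out of reach is approached as far as the arm can. A call with a gripper value outside its range is refused whole. The fingers move at their own pace and stop on an object; "squeeze" is the grip in N (left out, the last holds). Time passes only in rows, so rows that repeat a pose let the fingers close, or fill a call up. It gives the time, the measured TCP pose, the force and the opening at its end, in the units of the state.
- get_obs(): the state, without advancing time (a new reading comes with each control period).
- camera(name): name is "scene" or "top" or "wrist"; returns the picture (384x512x3 uint8, red, green, blue); there is no depth.
- calibration(name): a dict with "K" (3x3 intrinsics, pixels), "pose" (4x4, takes a point from camera to world coordinates); the wrist camera has in their place "tool_from_camera" (4x4, takes a point from camera to tool coordinates, whose origin is the TCP and whose axes are the tool frame's). Camera axes: x right, y down, z forward; pixel columns grow to the right and rows downward; lengths in m; the calibration is good to about 2 mm. A picture is of the moment at which its call begins: read the wrist's pose just before it. calibration takes no time and is no camera call.
- hand_in(): hands the job in, once; it reports no verdict.
The state is a dict: "time": time; "q": joint angles; "joint_velocities": joint speeds; "joint_torque": joint torques, N m; "position": TCP position; "tool_rot": TCP orientation; "ft_force": force on the tool from outside, world axes, zero at the start; "moment": the same for the moment, N m; "grip_width": finger opening in m.
Only numpy, scipy, OpenCV 4.12 (cv2) and the standard library are available. Lean on these libraries where they do the work, as an engineer would, in place of code of your own. Each camera call takes 0.05 s, during which the arm holds its last target.

## Working session

There is one attempt and no reset: what is moved stays moved. The work goes in short steps, Python scripts to look and compute and a tool call to move; the robot and the scene stay as the last step left them, time stands still between calls to the robot, and variables do not carry over. Pictures are saved under pics/ and viewed, and the job is handed in when it is done.

Besides the shell and the picture viewer there is one more tool, called after "Emit:" in YAML: its name, and indented under it one key for each argument. drive_tool: Moves the arm, as the interface text tells. Its arguments: {"type":"object","properties":{"plan":{"type":"array","items":{"type":"object","properties":{"offset":{"type":"array","items":{"type":"number"}},"delta_rot":{"type":"array","items":{"type":"number"}},"jaw":{"type":"number"}}}},"squeeze":{"type":"number"}},"required":["plan"]}

```bash
mkdir -p pics; ls
python3 - <<'E'
from rig import *
import cv2
for n in ("scene","top"):
    im=camera(n); cv2.imwrite(f"pics/{n}0.png",cv2.cvtColor(im,cv2.COLOR_RGB2BGR))
    c=calibration(n); print(n,c["K"],c["pose"])
print(calibration("wrist")); print(get_obs())
E
```

```text
pics
scene [[393.85896423   0.         258.89677072]
 [  0.         393.85896423 195.59781924]
 [  0.           0.           1.        ]] [[-0.86719501 -0.29260964  0.40292979 -0.0133495 ]
 [-0.49794441  0.51753596 -0.69585048  0.91795609]
 [-0.0049181  -0.8040747  -0.59450794  0.8587978 ]
 [ 0.          0.          0.          1.        ]]
top [[456.87983809   0.         254.69398609]
 [  0.         456.87983809 189.96864578]
 [  0.           0.           1.        ]] [[-5.15485477e-03 -9.87808672e-01  1.55587453e-01  2.39101322e-01]
 [-9.99981563e-01  4.59267229e-03 -3.97254532e-03  1.41944809e-03]
 [ 3.20955254e-03 -1.55605062e-01 -9.87814134e-01  1.70134101e+00]
 [ 0.00000000e+00  0.00000000e+00  0.00000000e+00  1.00000000e+00]]
{'K': array([[333.66596849,   0.        , 254.76437633],
       [  0.        , 333.66596849, 197.98907068],
       [  0.        ,   0.        ,   1.        ]]), 'tool_from_camera': array([[ 9.99999740e-01,  1.09567669e-04, -7.12864118e-04,
         3.93350074e-04],
       [ 8.55612625e-05,  9.63391502e-01,  2.68098501e-01,
        -7.31625994e-02],
      
[... 152 characters left out ...]
00000e+00]])}
{'time': 0.1, 'q': array([-1.51554214e+00,  5.28374818e-01,  1.43376573e+00,  2.20469078e-05,
        1.18137362e+00, -1.78512789e-01]), 'joint_velocities': array([ 0.00062161, -0.00162014, -0.00362699, -0.00017335, -0.00165956,
       -0.00068426]), 'joint_torque': array([-7.74001910e-05, -4.40983307e+01, -1.77150571e+01,  6.35022274e-02,
        5.33900759e-02, -4.64532332e-05]), 'position': array([ 0.1447681 , -0.60733871,  0.22167116]), 'tool_rot': array([ 7.84740205e-01, -6.19824078e-01, -6.28588832e-04, -7.26661927e-04]), 'ft_force': array([ 0.12589537, -0.45513366,  0.63250781]), 'moment': array([ 0.03872871, -0.02116809, -0.00320318]), 'grip_width': 0.08677893301294147}
```

View pics/top0.png

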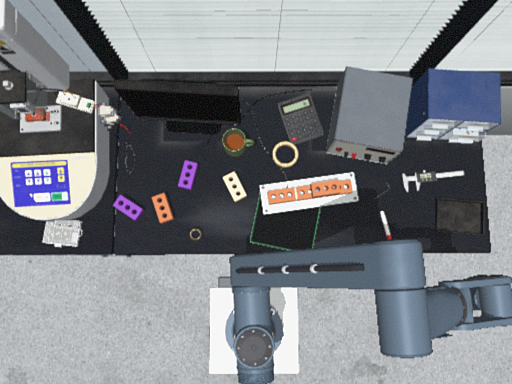

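View pics/scene0.png

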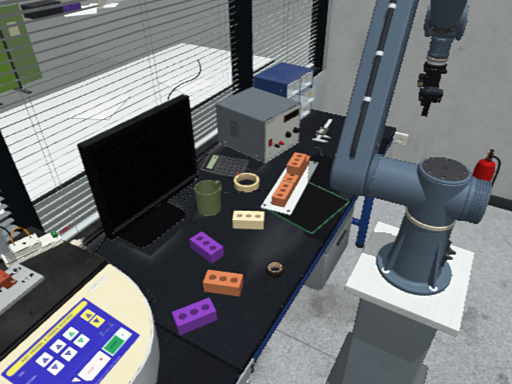

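The top view shows the red brick at about (162,208), cream at (234,186), and the wall at about (309,193). Two purple look-alikes sit at (188,175) and (128,208). I'll enlarge both pictures.

Run:
```python
import cv2
a=cv2.imread("pics/top0.png")
cv2.imwrite("pics/tA.png",cv2.resize(a[160:230,245:370],None,fx=6,fy=6,interpolation=cv2.INTER_CUBIC))
cv2.imwrite("pics/tB.png",cv2.resize(a[160:235,140:260],None,fx=6,fy=6,interpolation=cv2.INTER_CUBIC))
a=cv2.imread("pics/scene0.png")
cv2.imwrite("pics/sA.png",cv2.resize(a[140:310,180:340],None,fx=3.5,fy=3.5,interpolation=cv2.INTER_CUBIC))
```

```text
(no output)
```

View pics/tA.png

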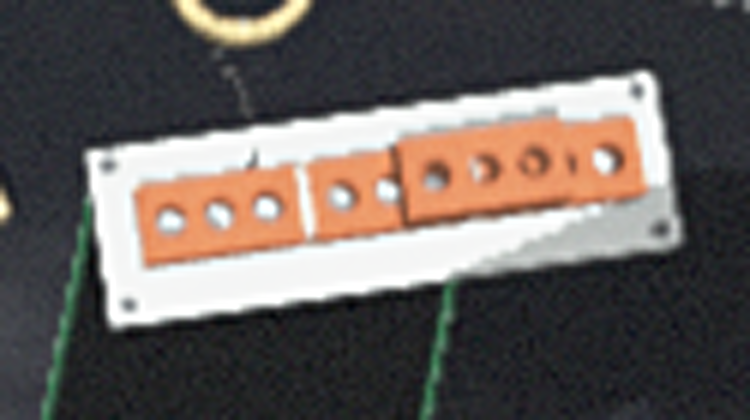

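View pics/tB.png

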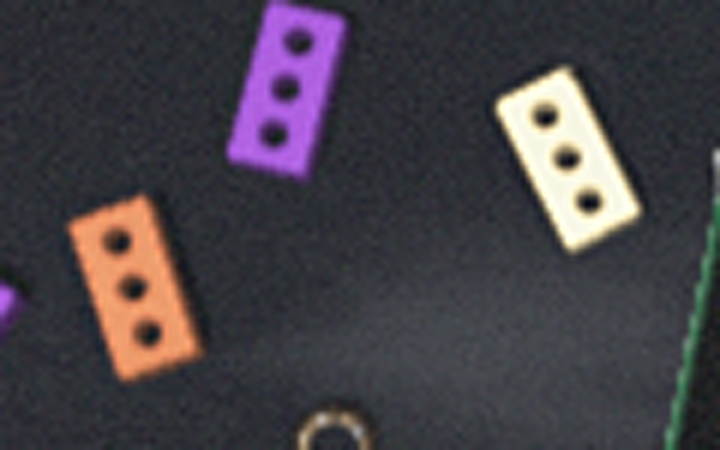

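View pics/sA.png

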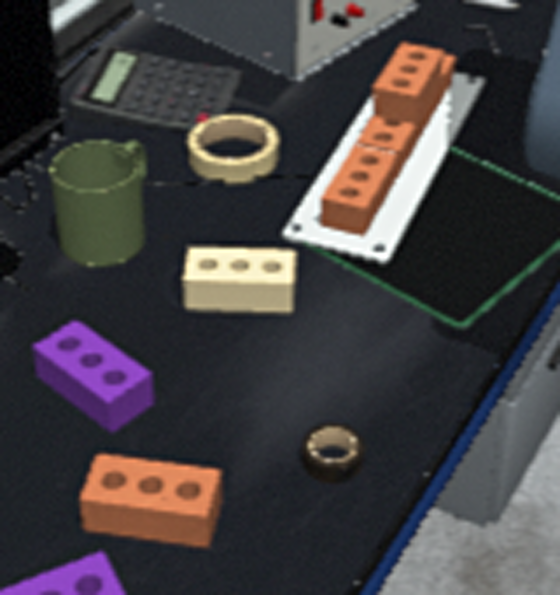

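```bash
cat > h.py <<'E'
import numpy as np, cv2
from scipy.spatial.transform import Rotation as R
from rig import *
def ray(uv,K,T,z):
    d=T[:3,:3]@np.linalg.solve(K,[uv[0],uv[1],1.]); o=T[:3,3]
    return o+d*(z-o[2])/d[2]
def proj(P,K,T):
    p=T[:3,:3].T@(np.asarray(P)-T[:3,3]); p=K@p; return p[:2]/p[2]
def wristT(o):
    T=np.eye(4);T[:3,:3]=R.from_quat(o["tool_rot"]).as_matrix();T[:3,3]=o["position"]
    return T@calibration("wrist")["tool_from_camera"]
def fit(P,L,W):
    # P: 4 corners in cyclic order, first edge is short one (P0-P1), long edges P1-P2
    P=np.array(P)[:,:2]; c=P.mean(0)
    d=(P[3]-P[0])+(P[2]-P[1]); a=np.arctan2(d[1],d[0])
    return c,np.degrees(a),np.linalg.norm(P[1]-P[0]),np.linalg.norm(P[2]-P[1]),np.linalg.norm(P[3]-P[2]),np.linalg.norm(P[0]-P[3])
E
python3 - <<'E'
from h import *
c=calibration("top");K,T=c["K"],c["pose"]
def go(n,pts,off,z):
    P=[ray(((u+.5)/6-.5+off[0],(v+.5)/6-.5+off[1]),K,T,z) for u,v in pts]
    print(n,*[np.round(x,4) for x in fit(P,0,0)])
go("plate",[(112,328),(88,152),(655,72),(683,240)],(245,160),.008)
go("starter",[(406,220),(398,135),(556,112),(572,197)],(245,160),.08)
go("b1+",[(143,267),(135,185),(295,165),(303,243)],(245,160),.044)
go("red",[(68,222),(148,193),(202,352),(123,382)],(140,160),.036)
go("cream",[(495,103),(570,66),(641,212),(573,253)],(140,160),.036)
E
```

```text
plate [ 0.4953 -0.2082] -81.8053 0.1117 0.3608 0.1076 0.3606
starter [ 0.5033 -0.2584] -82.1107 0.0517 0.0964 0.0523 0.1007
b1+ [ 0.4795 -0.1019] -82.3738 0.0508 0.0989 0.0484 0.0988
red [0.4383 0.3344] -159.9452 0.0517 0.1043 0.0509 0.1049
cream [0.5168 0.0692] -153.5699 0.0517 0.1015 0.0487 0.1054
```

```bash
cat >> h.py <<'E'
def st():
    o=get_obs(); Rm=R.from_quat(o["tool_rot"]).as_matrix()
    print("t",round(o["time"],2),"p",np.round(o["position"],4),"hd",round(np.degrees(np.arctan2(Rm[1,0],Rm[0,0])),2),"tilt",np.round(Rm[:2,2],4),"w",round(o["grip_width"],4),"F",np.round(o["ft_force"],1),"q",np.round(np.degrees(o["q"]),1))
    return o
def mv(p,hd,cmd=None):
    o=st(); Rm=R.from_quat(o["tool_rot"]).as_matrix(); h=np.radians(hd)
    Rt=np.array([[np.cos(h),np.sin(h),0],[np.sin(h),-np.cos(h),0],[0,0,-1]])
    print("  offset",np.round(Rm.T@(np.array(p)-o["position"])*100,2),"rot",np.round(np.degrees(R.from_matrix(Rm.T@Rt).as_rotvec()),2))
def pic(n,f):
    im=camera(n); cv2.imwrite("pics/"+f,cv2.cvtColor(im,cv2.COLOR_RGB2BGR)); return im
E
python3 -c "
from h import *
mv([.50,-.20,.25],-82)
c=calibration('top')
for p in [(234,130),(233,153)]: print(ray(p,c['K'],c['pose'],.094),ray(p,c['K'],c['pose'],.0))"
```

```text
t 0.1 p [ 0.1448 -0.6073  0.2217] hd -76.61 tilt [-0.0001  0.0019] w 0.0868 F [ 0.1 -0.5  0.6] q [-86.8  30.3  82.1   0.   67.7 -10.2]
  offset [-31.4  -43.99  -2.76] rot [-0.02  0.11  5.39]
[0.71335791 0.06906312 0.094     ] [0.74109323 0.07301904 0.        ]
[0.62761694 0.07250721 0.094     ] [0.65033798 0.07666454 0.        ]
```

Emit:
drive_tool:
  plan:
    - {"offset":[-2,-3,-0.3],"delta_rot":[0,0,1],"jaw":8.7}
    - {"offset":[-4.4,-6.2,-0.6],"delta_rot":[0,0,2],"jaw":8.7}
    - {"offset":[-6.8,-9.5,-1],"delta_rot":[0,0,3],"jaw":8.7}
    - {"offset":[-9.2,-12.9,-1.4],"delta_rot":[0,0,3],"jaw":8.7}
    - {"offset":[-11.6,-16.2,-1.8],"delta_rot":[0,0,4],"jaw":8.7}
    - {"offset":[-14,-19.6,-2.2],"delta_rot":[0,0,5],"jaw":8.7}
    - {"offset":[-16.4,-23,-2.7],"delta_rot":[0,0,5.4],"jaw":8.7}
    - {"offset":[-18.8,-26.3,-2.7],"delta_rot":[0,0,5.4],"jaw":8.7}

```text
time: 0.77
position: [0.3583, -0.3628, 0.2502]
tool_rot: [0.754, -0.656, 0.001, 0.0]
ft_force: [0.8, 0.3, -0.8]
grip_width: 0.0873
```

```bash
python3 -c "
from h import *
mv([.50,-.20,.25],-82)"
```

```text
t 0.77 p [ 0.3583 -0.3628  0.2502] hd -82.04 tilt [ 0.0008 -0.001 ] w 0.0873 F [ 0.8  0.3 -0.8] q [-57.9  19.3  96.5   0.   64.1  24.1]
  offset [-1.416e+01 -1.629e+01  1.000e-02] rot [-0.04 -0.07 -0.04]
```

Emit:
drive_tool:
  plan:
    - {"offset":[-2.6,-3,0],"delta_rot":[0,0,0],"jaw":8.7}
    - {"offset":[-5.2,-6,0],"delta_rot":[0,0,0],"jaw":8.7}
    - {"offset":[-7.8,-9,0],"delta_rot":[0,0,0],"jaw":8.7}
    - {"offset":[-10.4,-12,0],"delta_rot":[0,0,0],"jaw":8.7}
    - {"offset":[-12.6,-14.5,0],"delta_rot":[0,0,0],"jaw":8.7}
    - {"offset":[-14.0,-16,0],"delta_rot":[0,0,0],"jaw":8.7}
    - {"offset":[-14.2,-16.3,0],"delta_rot":[0,0,0],"jaw":8.7}
    - {"offset":[-14.2,-16.3,0],"delta_rot":[0,0,0],"jaw":8.7}

```text
time: 1.43
position: [0.4991, -0.1997, 0.2492]
tool_rot: [0.756, -0.655, -0.0, 0.0]
ft_force: [0.1, 0.3, -1.1]
grip_width: 0.0867
```

```bash
python3 -c "
from h import *
o=st(); np.save('w1.npy',wristT(o)); a=pic('wrist','w1.png')
mv([.438,.13,.25],-76)
b=cv2.imread('pics/w1.png'); cv2.imwrite('pics/w1b.png',cv2.resize(b,(768,576),interpolation=cv2.INTER_CUBIC))"
```

```text
t 1.43 p [ 0.4991 -0.1997  0.2492] hd -81.83 tilt [-0.0008  0.0001] w 0.0867 F [ 0.1  0.3 -1.1] q [-33.7  21.7  92.8  -0.   65.6  48.1]
t 1.48 p [ 0.4985 -0.2007  0.2492] hd -81.92 tilt [-0.0011 -0.0002] w 0.087 F [-0.  -0.1 -0.2] q [-33.8  21.6  92.8  -0.   65.6  48.1]
  offset [-33.6    1.34  -0.08] rot [ 0.06  0.   -5.92]
```

View pics/w1b.png

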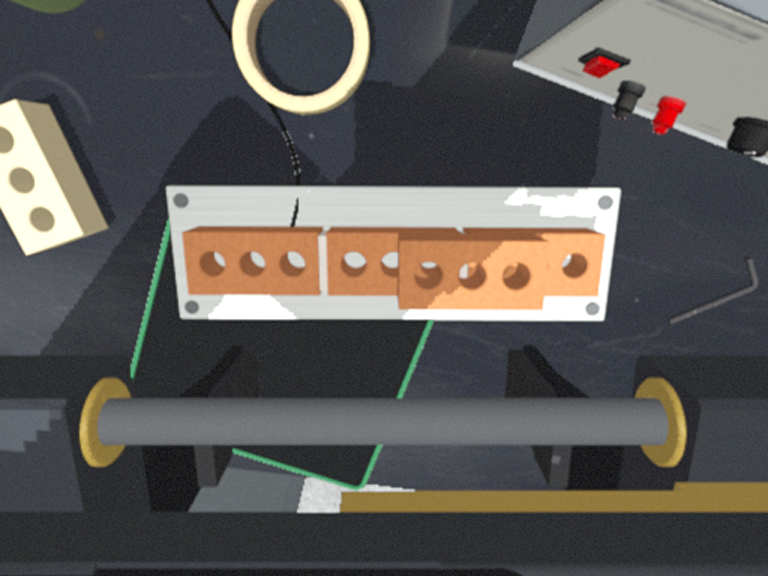

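The wrist picture (1.5×) shows the plate corners at (167,187), (620,188), (605,320) and (180,320). The joint between first-course bricks is at x≈324, and the starter brick's top spans x 399–545.

```bash
python3 -c "
from h import *
T=np.load('w1.npy');K=calibration('wrist')['K']
def go(n,pts,z):
    P=[ray(((u+.5)/1.5-.5,(v+.5)/1.5-.5),K,T,z) for u,v in pts]
    print(n,*[np.round(x,4) for x in fit(P,0,0)])
go('plate',[(180,320),(167,187),(620,188),(605,320)],.008)
go('b1',[(187,295),(184,233),(320,233),(321,295)],.044)
go('starter',[(399,307),(399,240),(545,240),(544,307)],.08)
"
```

```text
plate [ 0.4961 -0.2089] -81.8874 0.1102 0.3568 0.1093 0.3598
b1 [ 0.4817 -0.1046] -81.8249 0.0474 0.1 0.0473 0.1019
starter [ 0.505  -0.2602] -81.8238 0.0465 0.0971 0.0466 0.1001
```

Emit:
drive_tool:
  plan:
    - {"offset":[-3,0.1,0],"delta_rot":[0,0,-1],"jaw":8.7}
    - {"offset":[-7,0.3,0],"delta_rot":[0,0,-2],"jaw":8.7}
    - {"offset":[-11,0.4,0],"delta_rot":[0,0,-3],"jaw":8.7}
    - {"offset":[-15,0.6,0],"delta_rot":[0,0,-4],"jaw":8.7}
    - {"offset":[-19,0.8,0],"delta_rot":[0,0,-5],"jaw":8.7}
    - {"offset":[-23,1.0,0],"delta_rot":[0,0,-6],"jaw":8.7}
    - {"offset":[-27,1.1,0],"delta_rot":[0,0,-7],"jaw":8.7}
    - {"offset":[-31,1.3,0],"delta_rot":[0,0,-8],"jaw":8.7}

```text
time: 2.15
position: [0.4422, 0.1042, 0.2497]
tool_rot: [0.798, -0.603, 0.0, 0.0]
ft_force: [1.1, 0.1, -0.2]
grip_width: 0.0873
```

```bash
python3 -c "
from h import *
mv([.435,.334,.22],-70)"
```

```text
t 2.15 p [0.4422 0.1042 0.2497] hd -74.14 tilt [ 0.0003 -0.0006] w 0.0873 F [ 1.1  0.1 -0.2] q [ -0.9  14.9 103.7  -0.   61.4  73.3]
  offset [-22.31  -5.58   2.95] rot [-0.01 -0.04 -4.14]
```

Emit:
drive_tool:
  plan:
    - {"offset":[-3,-0.8,0.4],"delta_rot":[0,0,-1],"jaw":8}
    - {"offset":[-6.8,-1.7,0.9],"delta_rot":[0,0,-2],"jaw":7}
    - {"offset":[-10.6,-2.7,1.4],"delta_rot":[0,0,-3],"jaw":6.8}
    - {"offset":[-14.4,-3.6,1.9],"delta_rot":[0,0,-4.1],"jaw":6.8}
    - {"offset":[-18,-4.5,2.4],"delta_rot":[0,0,-4.1],"jaw":6.8}
    - {"offset":[-21,-5.3,2.9],"delta_rot":[0,0,-4.1],"jaw":6.8}
    - {"offset":[-22.3,-5.6,2.9],"delta_rot":[0,0,-4.1],"jaw":6.8}
    - {"offset":[-22.3,-5.6,2.9],"delta_rot":[0,0,-4.1],"jaw":6.8}

```text
time: 2.82
position: [0.4356, 0.3351, 0.2202]
tool_rot: [0.82, -0.572, 0.0, -0.0]
ft_force: [0.6, -0.6, -0.6]
grip_width: 0.0685
```

```bash
python3 -c "
from h import *
o=st(); np.save('w2.npy',wristT(o)); a=pic('wrist','w2.png')
b=cv2.imread('pics/w2.png'); cv2.imwrite('pics/w2b.png',cv2.resize(b,(768,576),interpolation=cv2.INTER_CUBIC))"
```

```text
t 2.82 p [0.4356 0.3351 0.2202] hd -69.81 tilt [0. 0.] w 0.0685 F [ 0.6 -0.6 -0.6] q [25.9 24.6 93.2  0.  62.3 95.7]
```

View pics/w2b.png

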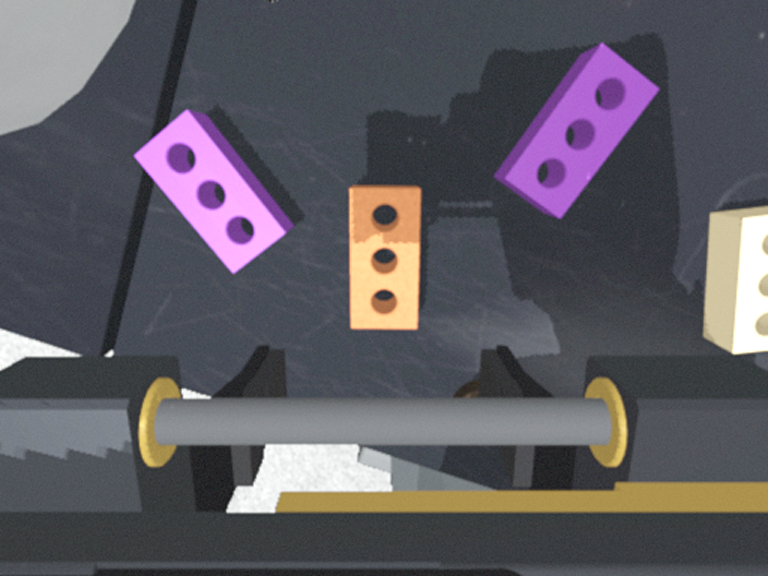

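The wrist picture shows the red brick square to the tool, with its top-face corners at (349,186), (421,186), (418,329) and (351,329). The purple bricks are well clear of the finger paths.

```bash
python3 -c "
from h import *
T=np.load('w2.npy');K=calibration('wrist')['K']
def go(n,pts,z):
    P=[ray(((u+.5)/1.5-.5,(v+.5)/1.5-.5),K,T,z) for u,v in pts]
    print(n,*[np.round(x,4) for x in fit(P,0,0)])
go('red',[(349,188),(420,188),(418,329),(351,329)],.036)
mv([.4375,.335,.02],-70)
"
```

```text
red [0.4391 0.3347] -159.753 0.048 0.1008 0.049 0.1008
t 2.87 p [0.4355 0.3335 0.2203] hd -69.86 tilt [-0.0003 -0.0013] w 0.0679 F [-0.1 -0.3 -0.1] q [25.8 24.5 93.2 -0.1 62.3 95.7]
  offset [-0.1  -0.25 20.03] rot [ 0.04 -0.06  0.14]
```

Emit:
drive_tool:
  plan:
    - {"offset":[0,-0.2,3],"delta_rot":[0,0,0.2],"jaw":6.8}
    - {"offset":[0,-0.35,7],"delta_rot":[0,0,0.2],"jaw":6.8}
    - {"offset":[0,-0.35,11],"delta_rot":[0,0,0.2],"jaw":6.8}
    - {"offset":[0,-0.35,15],"delta_rot":[0,0,0.2],"jaw":6.8}
    - {"offset":[0,-0.35,18],"delta_rot":[0,0,0.2],"jaw":6.8}
    - {"offset":[0,-0.35,20],"delta_rot":[0,0,0.2],"jaw":6.8}
    - {"offset":[0,-0.35,21],"delta_rot":[0,0,0.2],"jaw":6.8}
    - {"offset":[0,-0.35,21.2],"delta_rot":[0,0,0.2],"jaw":6.8}

```text
time: 3.53
position: [0.4381, 0.3328, 0.0071]
tool_rot: [0.818, -0.575, -0.001, 0.002]
ft_force: [0.2, 0.1, 1.2]
grip_width: 0.0679
```

Emit:
drive_tool:
  plan:
    - {"offset":[0,0,0],"delta_rot":[0,0,0],"jaw":6}
    - {"offset":[0,0,0],"delta_rot":[0,0,0],"jaw":5}
    - {"offset":[0,0,0],"delta_rot":[0,0,0],"jaw":4.4}
    - {"offset":[0,0,0],"delta_rot":[0,0,0],"jaw":4.4}
    - {"offset":[0,0,0],"delta_rot":[0,0,0],"jaw":4.4}
    - {"offset":[0,0,0],"delta_rot":[0,0,0],"jaw":4.4}
    - {"offset":[0,0,0],"delta_rot":[0,0,0],"jaw":4.4}
    - {"offset":[0,0,0],"delta_rot":[0,0,0],"jaw":4.4}
  squeeze: 30

```text
time: 4.2
position: [0.4394, 0.3357, 0.01]
tool_rot: [0.819, -0.574, 0.001, -0.001]
ft_force: [-0.0, -0.3, 6.3]
grip_width: 0.0478
```

```bash
python3 -c "
from h import *
mv([.435,.2,.16],-55)"
```

```text
t 4.2 p [0.4394 0.3357 0.01  ] hd -70.09 tilt [0.0025 0.0009] w 0.0478 F [-0.  -0.3  6.3] q [ 25.8  43.6 100.8  -0.   35.5  95.9]
  offset [ 12.61   4.99 -15.01] rot [ -0.15  -0.02 -15.09]
```

Emit:
drive_tool:
  plan:
    - {"offset":[0,0,-1],"delta_rot":[0,0,0],"jaw":4.4}
    - {"offset":[0,0,-3],"delta_rot":[0,0,0],"jaw":4.4}
    - {"offset":[0,0,-6],"delta_rot":[0,0,0],"jaw":4.4}
    - {"offset":[0,0,-9],"delta_rot":[0,0,0],"jaw":4.4}
    - {"offset":[0,0,-12],"delta_rot":[0,0,0],"jaw":4.4}
    - {"offset":[1,0.5,-15],"delta_rot":[0,0,-2],"jaw":4.4}
    - {"offset":[3,1,-17],"delta_rot":[0,0,-5],"jaw":4.4}
    - {"offset":[6,2,-17],"delta_rot":[0,0,-9],"jaw":4.4}

```text
time: 4.87
position: [0.4429, 0.2745, 0.1833]
tool_rot: [0.863, -0.506, 0.003, -0.005]
ft_force: [2.2, -1.2, -3.0]
grip_width: 0.0476
```

```bash
python3 -c "
from h import *
mv([.46,.0,.18],-15)"
```

```text
t 4.87 p [0.4429 0.2745 0.1833] hd -60.74 tilt [0.0105 0.0048] w 0.0476 F [ 2.2 -1.2 -3. ] q [19.5 25.1 99.8  0.1 54.4 80.2]
  offset [24.79 11.93  0.22] rot [ -0.6   -0.31 -45.74]
```

Emit:
drive_tool:
  plan:
    - {"offset":[3,1.4,0],"delta_rot":[0,0,-6],"jaw":4.4}
    - {"offset":[6,2.9,0],"delta_rot":[0,0,-12],"jaw":4.4}
    - {"offset":[9.3,4.5,0],"delta_rot":[0,0,-18],"jaw":4.4}
    - {"offset":[12.5,6,0],"delta_rot":[0,0,-24],"jaw":4.4}
    - {"offset":[15.7,7.6,0],"delta_rot":[0,0,-30],"jaw":4.4}
    - {"offset":[19,9.1,0],"delta_rot":[0,0,-36],"jaw":4.4}
    - {"offset":[22,10.5,0],"delta_rot":[0,0,-41],"jaw":4.4}
    - {"offset":[24.8,11.9,0],"delta_rot":[0,0,-46],"jaw":4.4}

```text
time: 5.53
position: [0.455, -0.0041, 0.1788]
tool_rot: [0.992, -0.129, -0.0, -0.0]
ft_force: [0.6, -0.4, -3.1]
grip_width: 0.0475
```

```bash
python3 -c "
from h import *
mv([.4891,-.1563,.15],8.13)"
```

```text
t 5.53 p [ 0.455  -0.0041  0.1788] hd -14.86 tilt [-0.0004  0.0001] w 0.0475 F [ 0.6 -0.4 -3.1] q [-14.6  21.2 108.5   0.   50.3   0.2]
  offset [ 7.2  13.84  2.88] rot [-1.000e-02  2.000e-02 -2.299e+01]
```

Emit:
drive_tool:
  plan:
    - {"offset":[1.3,2.5,0.3],"delta_rot":[0,0,-5],"jaw":4.4}
    - {"offset":[2.7,5.2,0.8],"delta_rot":[0,0,-10],"jaw":4.4}
    - {"offset":[4.1,8,1.4],"delta_rot":[0,0,-16],"jaw":4.4}
    - {"offset":[5.5,10.5,2],"delta_rot":[0,0,-20],"jaw":4.4}
    - {"offset":[6.7,12.8,2.5],"delta_rot":[0,0,-23],"jaw":4.4}
    - {"offset":[7.2,13.8,2.9],"delta_rot":[0,0,-23],"jaw":4.4}
    - {"offset":[7.2,13.8,2.9],"delta_rot":[0,0,-23],"jaw":4.4}
    - {"offset":[7.2,13.8,2.9],"delta_rot":[0,0,-23],"jaw":4.4}

```text
time: 6.2
position: [0.4882, -0.1538, 0.1492]
tool_rot: [0.998, 0.068, -0.001, -0.001]
ft_force: [-0.3, -0.3, -3.2]
grip_width: 0.048
```

```bash
python3 -c "
from h import *
o=st(); np.save('w3.npy',wristT(o)); a=pic('wrist','w3.png')
pic('scene','s3.png')
b=cv2.imread('pics/w3.png'); cv2.imwrite('pics/w3b.png',cv2.resize(b,(768,576),interpolation=cv2.INTER_CUBIC))
b=cv2.imread('pics/s3.png'); cv2.imwrite('pics/s3b.png',cv2.resize(b[120:270,200:360],None,fx=4,fy=4,interpolation=cv2.INTER_CUBIC))
st()"
```

```text
t 6.2 p [ 0.4882 -0.1538  0.1492] hd 7.78 tilt [-0.0022  0.002 ] w 0.048 F [-0.3 -0.3 -3.2] q [-30.   27.8 102.3   0.   50.1 -37.8]
t 6.3 p [ 0.4881 -0.1528  0.1495] hd 7.92 tilt [-0.0019  0.0016] w 0.048 F [-0.3  0.2 -2.4] q [-29.9  27.8 102.3   0.   50.  -37.9]
```

View pics/w3b.png

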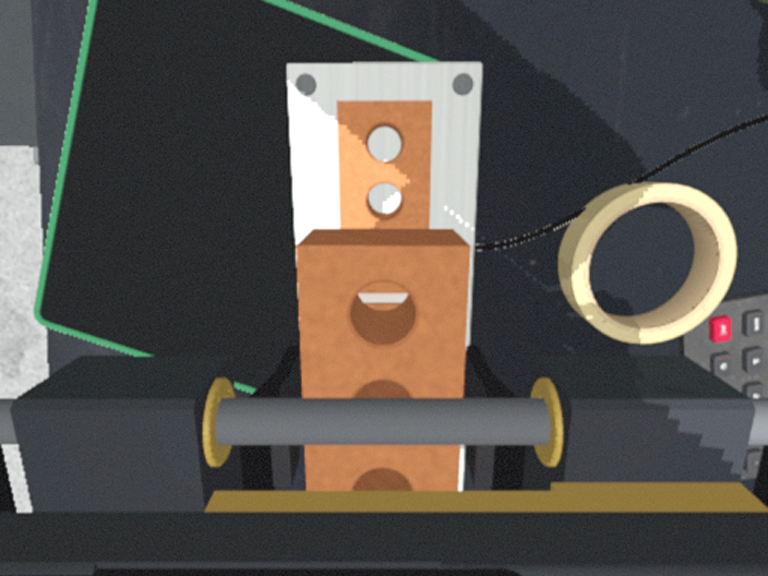

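View pics/s3b.png

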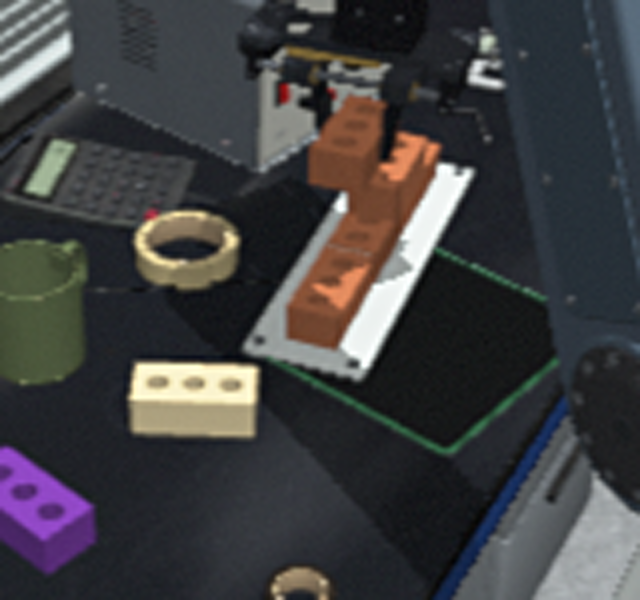

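The held brick is level and lined up with the wall. Its far top edge is at row 245 (x 297–469), the wall-end top edge at row 101 (x 338–432) and the plate's end corners at (288,65) and (482,63). I'll compare these in one frame.

```bash
python3 -c "
from h import *
T=np.load('w3.npy');K=calibration('wrist')['K']
pc=np.array([.4966,-.2088]);h=np.radians(98.13);u=np.array([np.cos(h),np.sin(h)]);v=np.array([u[1],-u[0]])
def go(n,pts,z):
    for a,b in pts:
        P=ray(((a+.5)/1.5-.5,(b+.5)/1.5-.5),K,T,z)[:2]
        print(n,P.round(4),'along',((P-pc)@u).round(4),'across',((P-pc)@v).round(4))
go('plate end (.180)',[(288,65),(482,63)],.008)
go('b1 end (.156)',[(338,101),(432,101)],.044)
go('held top end',[(297,246),(469,246)],.176)
go('held bot end',[(306,231),(461,231)],.140)
print('tcp',(np.array([.4882,-.1533])-pc)@u,(np.array([.4882,-.1533])-pc)@v)
"
```

```text
plate end (.180) [ 0.419  -0.0387] along 0.1793 across -0.0528
plate end (.180) [ 0.5259 -0.0231] along 0.1797 across 0.0553
b1 end (.156) [ 0.4523 -0.057 ] along 0.1565 across -0.0224
b1 end (.156) [ 0.4988 -0.0507] along 0.1562 across 0.0246
held top end [ 0.4584 -0.1076] along 0.1056 across -0.0235
held top end [ 0.5048 -0.1013] along 0.1053 across 0.0233
held bot end [ 0.4556 -0.1089] along 0.1047 across -0.0265
held bot end [ 0.5081 -0.1017] along 0.1044 across 0.0266
tcp 0.05613013545679479 -0.0004667907474134191
```

Emit:
drive_tool:
  plan:
    - {"offset":[0.1,0.2,0.5],"delta_rot":[0,0,0],"jaw":4.4}
    - {"offset":[0.1,0.2,2.5],"delta_rot":[0,0,0],"jaw":4.4}
    - {"offset":[0.1,0.2,4.5],"delta_rot":[0,0,0],"jaw":4.4}
    - {"offset":[0.1,0.2,6.2],"delta_rot":[0,0,0],"jaw":4.4}
    - {"offset":[0.1,0.2,7.5],"delta_rot":[0,0,0],"jaw":4.4}
    - {"offset":[0.1,0.2,8.4],"delta_rot":[0,0,0],"jaw":4.4}
    - {"offset":[0.1,0.2,8.8],"delta_rot":[0,0,0],"jaw":4.4}
    - {"offset":[0.1,0.2,8.8],"delta_rot":[0,0,0],"jaw":4.4}

```text
time: 6.97
position: [0.4903, -0.1556, 0.0609]
tool_rot: [0.998, 0.069, -0.001, -0.0]
ft_force: [-0.8, -0.5, -3.0]
grip_width: 0.0476
```

```bash
python3 -c "
from h import *
o=st(); np.save('w4.npy',wristT(o)); a=pic('wrist','w4.png')
b=cv2.imread('pics/w4.png'); cv2.imwrite('pics/w4b.png',cv2.resize(b,(768,576),interpolation=cv2.INTER_CUBIC))
st()"
```

```text
t 6.97 p [ 0.4903 -0.1556  0.0609] hd 7.94 tilt [-0.0012  0.0008] w 0.0476 F [-0.8 -0.5 -3. ] q [-30.1  36.7 105.3   0.   38.  -38. ]
t 7.02 p [ 0.4907 -0.156   0.0615] hd 7.93 tilt [-0.0001  0.0001] w 0.0478 F [ 0.5 -0.7 -3.4] q [-30.1  36.7 105.3   0.   38.1 -38. ]
```

View pics/w4b.png

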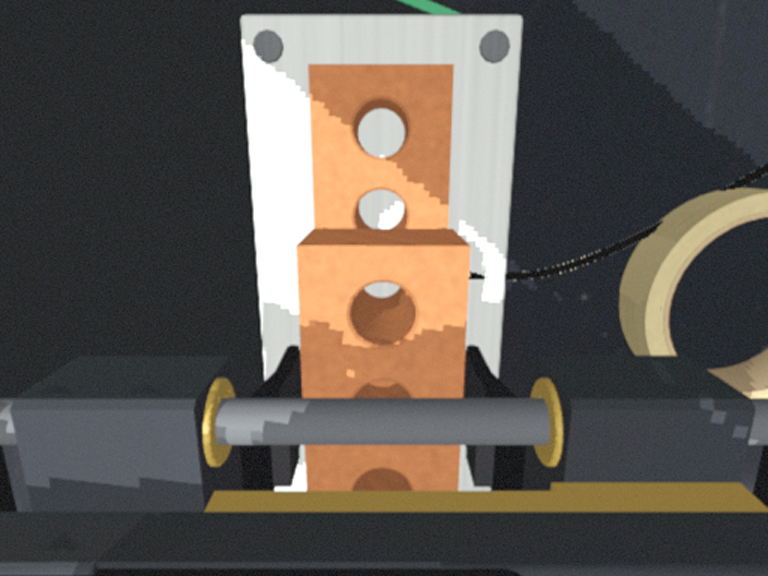

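The held brick's bottom edge (centre x≈382) lines up with the lower brick (x 316–449 at row 228). I'll lower it to contact.

Emit:
drive_tool:
  plan:
    - {"offset":[0,0,0.2],"delta_rot":[0,0,0],"jaw":4.4}
    - {"offset":[0,0,0.4],"delta_rot":[0,0,0],"jaw":4.4}
    - {"offset":[0,0,0.5],"delta_rot":[0,0,0],"jaw":4.4}
    - {"offset":[0,0,0.6],"delta_rot":[0,0,0],"jaw":4.4}
    - {"offset":[0,0,0.7],"delta_rot":[0,0,0],"jaw":4.4}
    - {"offset":[0,0,0.7],"delta_rot":[0,0,0],"jaw":4.4}
    - {"offset":[0,0,0.7],"delta_rot":[0,0,0],"jaw":4.4}
    - {"offset":[0,0,0.7],"delta_rot":[0,0,0],"jaw":4.4}

```text
time: 7.68
position: [0.4906, -0.1564, 0.0546]
tool_rot: [0.998, 0.069, 0.0, 0.0]
ft_force: [-0.3, -0.3, -2.8]
grip_width: 0.0479
```

Emit:
drive_tool:
  plan:
    - {"offset":[0,0,0.05],"delta_rot":[0,0,0],"jaw":4.4}
    - {"offset":[0,0,0.1],"delta_rot":[0,0,0],"jaw":4.4}
    - {"offset":[0,0,0.1],"delta_rot":[0,0,0],"jaw":4.4}
    - {"offset":[0,0,0.15],"delta_rot":[0,0,0],"jaw":4.4}
    - {"offset":[0,0,0.15],"delta_rot":[0,0,0],"jaw":4.4}
    - {"offset":[0,0,0.2],"delta_rot":[0,0,0],"jaw":4.4}
    - {"offset":[0,0,0.2],"delta_rot":[0,0,0],"jaw":4.4}
    - {"offset":[0,0,0.2],"delta_rot":[0,0,0],"jaw":4.4}

```text
time: 8.35
position: [0.4907, -0.1565, 0.054]
tool_rot: [0.998, 0.069, 0.0, 0.0]
ft_force: [-2.5, 0.2, 9.8]
grip_width: 0.0478
```

Contact is made at about 10 N. Now I'll release and then lift straight up.

Emit:
drive_tool:
  plan:
    - {"offset":[0,0,-0.05],"delta_rot":[0,0,0],"jaw":4.4}
    - {"offset":[0,0,-0.1],"delta_rot":[0,0,0],"jaw":5}
    - {"offset":[0,0,-0.1],"delta_rot":[0,0,0],"jaw":5.5}
    - {"offset":[0,0,-0.1],"delta_rot":[0,0,0],"jaw":6.5}
    - {"offset":[0,0,-0.1],"delta_rot":[0,0,0],"jaw":7}
    - {"offset":[0,0,-0.1],"delta_rot":[0,0,0],"jaw":7}
    - {"offset":[0,0,-0.1],"delta_rot":[0,0,0],"jaw":7}
    - {"offset":[0,0,-0.1],"delta_rot":[0,0,0],"jaw":7}

```text
time: 9.02
position: [0.4905, -0.1563, 0.0534]
tool_rot: [0.998, 0.069, -0.0, -0.0]
ft_force: [-0.0, 0.2, 0.3]
grip_width: 0.0696
```

Emit:
drive_tool:
  plan:
    - {"offset":[0,0,-1],"delta_rot":[0,0,0],"jaw":7}
    - {"offset":[0,0,-3],"delta_rot":[0,0,0],"jaw":7}
    - {"offset":[0,0,-6],"delta_rot":[0,0,0],"jaw":7}
    - {"offset":[0,0,-10],"delta_rot":[0,0,0],"jaw":7}
    - {"offset":[0,0,-13],"delta_rot":[0,0,0],"jaw":7}
    - {"offset":[0,0,-16],"delta_rot":[0,0,0],"jaw":7}
    - {"offset":[0,0,-18],"delta_rot":[0,0,0],"jaw":7}
    - {"offset":[0,0,-18],"delta_rot":[0,0,0],"jaw":7}

```text
time: 9.68
position: [0.4931, -0.1577, 0.239]
tool_rot: [0.998, 0.069, 0.005, 0.003]
ft_force: [1.0, -0.4, 1.1]
grip_width: 0.0705
```

```bash
python3 -c "
from h import *
o=st(); np.save('w5.npy',wristT(o)); a=pic('wrist','w5.png')
b=cv2.imread('pics/w5.png'); cv2.imwrite('pics/w5b.png',cv2.resize(b,(768,576),interpolation=cv2.INTER_CUBIC))
mv([.51,.07,.22],-63.6)"
```

```text
t 9.68 p [ 0.4931 -0.1577  0.239 ] hd 7.91 tilt [ 0.0095 -0.0054] w 0.0705 F [ 1.  -0.4  1.1] q [-30.1  20.5  96.7   0.   62.2 -38. ]
t 9.73 p [ 0.4919 -0.1571  0.2367] hd 7.9 tilt [ 0.0059 -0.0034] w 0.0701 F [-0.2 -0.3 -0.4] q [-30.1  20.7  96.9   0.   62.1 -38. ]
  offset [  4.91 -22.25   1.6 ] rot [ 1.00e-02 -4.10e-01  7.15e+01]
```

View pics/w5b.png

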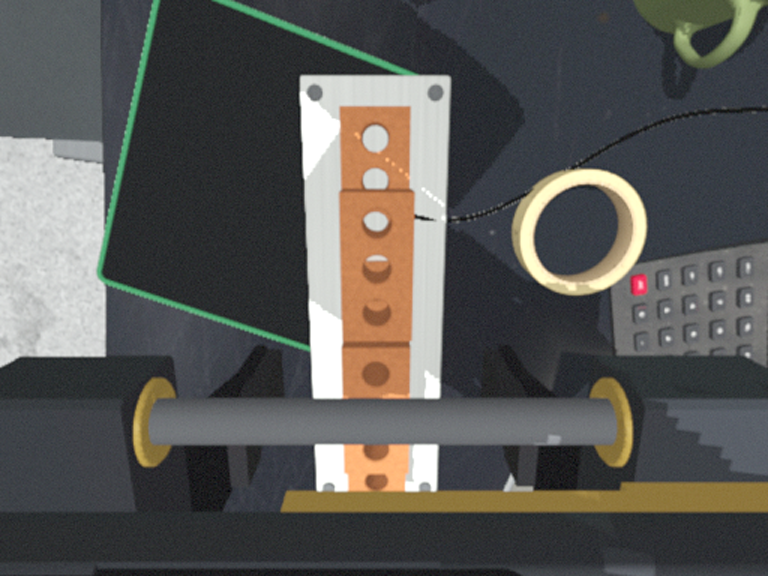

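Red lies square on the course. Its top spans rows 190–341 and there is a narrow joint at about row 343 to the starter. Now to the cream brick.

Emit:
drive_tool:
  plan:
    - {"offset":[0.5,-2,0],"delta_rot":[0,0,7],"jaw":7}
    - {"offset":[1.1,-5,0.2],"delta_rot":[0,0,14],"jaw":7}
    - {"offset":[1.8,-8,0.4],"delta_rot":[0,0,21],"jaw":7}
    - {"offset":[2.4,-11,0.7],"delta_rot":[0,0,28],"jaw":7}
    - {"offset":[3.1,-14,1],"delta_rot":[0,0,35],"jaw":7}
    - {"offset":[3.8,-17,1.2],"delta_rot":[0,0,42],"jaw":7}
    - {"offset":[4.4,-20,1.4],"delta_rot":[0,0,49],"jaw":7}
    - {"offset":[4.9,-22.2,1.6],"delta_rot":[0,0,56],"jaw":7}

```text
time: 10.4
position: [0.507, 0.0726, 0.2162]
tool_rot: [0.912, -0.41, -0.002, 0.0]
ft_force: [0.4, -0.6, 0.1]
grip_width: 0.0699
```

```bash
python3 -c "
from h import *
T=np.load('w5.npy');K=calibration('wrist')['K']
pc=np.array([.4966,-.2088]);h=np.radians(98.13);u=np.array([np.cos(h),np.sin(h)]);v=np.array([u[1],-u[0]])
for n,a,b,z in [('plate .18',375,76,.008),('b1end .156',375,107,.044),('red far .103',377,190,.08),('red near .003',377,341,.08),('st .-003',377,345,.08)]:
    P=ray(((a+.5)/1.5-.5,(b+.5)/1.5-.5),K,T,z)[:2]; print(n,((P-pc)@u).round(4),((P-pc)@v).round(4))
mv([.51,.07,.22],-63.6)"
```

```text
plate .18 0.18 0.0007
b1end .156 0.1558 0.0008
red far .103 0.1039 0.0018
red near .003 0.0029 0.0011
st .-003 -0.0001 0.0011
t 10.4 p [0.507  0.0726 0.2162] hd -48.4 tilt [-0.0036  0.0009] w 0.0699 F [ 0.4 -0.6  0.1] q [-4.4 22.1 98.4  0.  59.7 44. ]
  offset [ 0.39 -0.05 -0.39] rot [ 0.14  0.16 15.2 ]
```

Emit:
drive_tool:
  plan:
    - {"offset":[0.2,0,-0.2],"delta_rot":[0,0,7],"jaw":7}
    - {"offset":[0.4,0,-0.4],"delta_rot":[0,0,14],"jaw":7}
    - {"offset":[0.4,0,-0.4],"delta_rot":[0,0,15.2],"jaw":7}
    - {"offset":[0.4,0,-0.4],"delta_rot":[0,0,15.2],"jaw":7}
    - {"offset":[0.4,0,-0.4],"delta_rot":[0,0,15.2],"jaw":7}
    - {"offset":[0.4,0,-0.4],"delta_rot":[0,0,15.2],"jaw":7}
    - {"offset":[0.4,0,-0.4],"delta_rot":[0,0,15.2],"jaw":7}
    - {"offset":[0.4,0,-0.4],"delta_rot":[0,0,15.2],"jaw":7}

```text
time: 11.07
position: [0.5111, 0.067, 0.2215]
tool_rot: [0.851, -0.525, -0.0, 0.0]
ft_force: [-0.1, 0.5, -0.3]
grip_width: 0.0702
```

```bash
python3 -c "
from h import *
o=st(); np.save('w6.npy',wristT(o)); a=pic('wrist','w6.png')
b=cv2.imread('pics/w6.png'); cv2.imwrite('pics/w6b.png',cv2.resize(b,(768,576),interpolation=cv2.INTER_CUBIC))"
```

```text
t 11.07 p [0.5111 0.067  0.2215] hd -63.29 tilt [-0.0003  0.    ] w 0.0702 F [-0.1  0.5 -0.3] q [-5.  21.9 97.7  0.  60.4 58.3]
```

View pics/w6b.png

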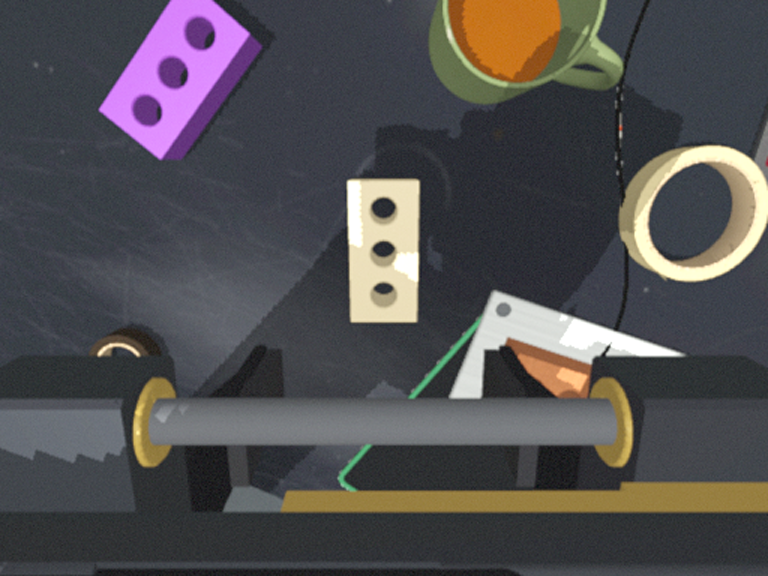

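Cream is square to the tool, with top corners (347,179), (419,179), (417,322) and (351,322). The mug's nearest edge is at about row 100, clear of the gripper.

```bash
python3 -c "
from h import *
T=np.load('w6.npy');K=calibration('wrist')['K']
P=[ray(((u+.5)/1.5-.5,(v+.5)/1.5-.5),K,T,.036) for u,v in [(347,181),(419,181),(417,322),(351,322)]]
f=fit(P,0,0);print(*[np.round(x,4) for x in f])
mv([*f[0],.009],-63.4)
"
```

```text
[0.5185 0.0698] -152.8628 0.0487 0.1004 0.0482 0.1004
t 11.12 p [0.5111 0.0671 0.2215] hd -63.3 tilt [-0.0002  0.    ] w 0.07 F [-0.4  0.2 -0.2] q [-5.  21.9 97.7  0.  60.4 58.3]
  offset [ 0.09 -0.78 21.25] rot [0.01 0.01 0.1 ]
```

Emit:
drive_tool:
  plan:
    - {"offset":[0.1,-0.4,3],"delta_rot":[0,0,0],"jaw":7}
    - {"offset":[0.1,-0.8,7],"delta_rot":[0,0,0],"jaw":7}
    - {"offset":[0.1,-0.8,11],"delta_rot":[0,0,0],"jaw":7}
    - {"offset":[0.1,-0.8,15],"delta_rot":[0,0,0],"jaw":7}
    - {"offset":[0.1,-0.8,18],"delta_rot":[0,0,0],"jaw":7}
    - {"offset":[0.1,-0.8,20],"delta_rot":[0,0,0],"jaw":7}
    - {"offset":[0.1,-0.8,21],"delta_rot":[0,0,0],"jaw":7}
    - {"offset":[0.1,-0.8,21.2],"delta_rot":[0,0,0],"jaw":7}

```text
time: 11.78
position: [0.5178, 0.0699, 0.0077]
tool_rot: [0.851, -0.525, -0.002, 0.001]
ft_force: [0.4, -0.0, 0.3]
grip_width: 0.0697
```

Emit:
drive_tool:
  plan:
    - {"offset":[0,0,0],"delta_rot":[0,0,0],"jaw":6}
    - {"offset":[0,0,0],"delta_rot":[0,0,0],"jaw":5}
    - {"offset":[0,0,0],"delta_rot":[0,0,0],"jaw":4.4}
    - {"offset":[0,0,0],"delta_rot":[0,0,0],"jaw":4.4}
    - {"offset":[0,0,0],"delta_rot":[0,0,0],"jaw":4.4}
    - {"offset":[0,0,0],"delta_rot":[0,0,0],"jaw":4.4}
    - {"offset":[0,0,0],"delta_rot":[0,0,0],"jaw":4.4}
    - {"offset":[0,0,0],"delta_rot":[0,0,0],"jaw":4.4}
  squeeze: 30

```text
time: 12.45
position: [0.5195, 0.0702, 0.0108]
tool_rot: [0.851, -0.525, 0.001, -0.001]
ft_force: [-0.8, 1.5, 6.5]
grip_width: 0.0478
```

Emit:
drive_tool:
  plan:
    - {"offset":[0,0,-1],"delta_rot":[0,0,0],"jaw":4.4}
    - {"offset":[0,0,-3],"delta_rot":[0,0,0],"jaw":4.4}
    - {"offset":[0,0,-6],"delta_rot":[0,0,0],"jaw":4.4}
    - {"offset":[0,0,-9],"delta_rot":[0,0,0],"jaw":4.4}
    - {"offset":[0,0,-12],"delta_rot":[0,0,0],"jaw":4.4}
    - {"offset":[0,0,-15],"delta_rot":[0,0,-2],"jaw":4.4}
    - {"offset":[0,0,-18],"delta_rot":[0,0,-5],"jaw":4.4}
    - {"offset":[0,0,-19],"delta_rot":[0,0,-10],"jaw":4.4}

```text
time: 13.12
position: [0.5205, 0.0699, 0.2041]
tool_rot: [0.894, -0.447, 0.003, -0.001]
ft_force: [1.9, 0.8, -3.3]
grip_width: 0.0481
```

```bash
python3 -c "
from h import *
mv([.4976,-.2087,.2],8.13)"
```

```text
t 13.12 p [0.5205 0.0699 0.2041] hd -53.12 tilt [ 0.0071 -0.0007] w 0.0481 F [ 1.9  0.8 -3.3] q [-4.6 23.8 97.8 -0.  58.  48.6]
  offset [20.91 18.55  0.41] rot [ -0.12  -0.41 -61.25]
```

Emit:
drive_tool:
  plan:
    - {"offset":[2,1.8,0],"delta_rot":[0,0,-6],"jaw":4.4}
    - {"offset":[4.4,4,0],"delta_rot":[0,0,-13],"jaw":4.4}
    - {"offset":[7,6.3,0],"delta_rot":[0,0,-20],"jaw":4.4}
    - {"offset":[9.8,8.7,0],"delta_rot":[0,0,-27],"jaw":4.4}
    - {"offset":[12.6,11.2,0],"delta_rot":[0,0,-34],"jaw":4.4}
    - {"offset":[15.4,13.7,0],"delta_rot":[0,0,-41],"jaw":4.4}
    - {"offset":[18.2,16.2,0],"delta_rot":[0,0,-48],"jaw":4.4}
    - {"offset":[20,17.8,0],"delta_rot":[0,0,-54],"jaw":4.4}

```text
time: 13.78
position: [0.4945, -0.1996, 0.1997]
tool_rot: [1.0, -0.002, -0.0, 0.001]
ft_force: [0.4, 0.4, -3.7]
grip_width: 0.0478
```

```bash
python3 -c "
from h import *
mv([.4976,-.2087,.17],8.13)"
```

```text
t 13.78 p [ 0.4945 -0.1996  0.1997] hd -0.25 tilt [-0.0006 -0.0011] w 0.0478 F [ 0.4  0.4 -3.7] q [-34.   24.9  96.7  -0.1  58.4 -33.7]
  offset [0.31 0.9  2.97] rot [ 0.06  0.04 -8.38]
```

Emit:
drive_tool:
  plan:
    - {"offset":[0.2,0.4,0.5],"delta_rot":[0,0,-4],"jaw":4.4}
    - {"offset":[0.3,0.7,1.2],"delta_rot":[0,0,-8],"jaw":4.4}
    - {"offset":[0.3,0.9,2],"delta_rot":[0,0,-8.4],"jaw":4.4}
    - {"offset":[0.3,0.9,2.7],"delta_rot":[0,0,-8.4],"jaw":4.4}
    - {"offset":[0.3,0.9,3],"delta_rot":[0,0,-8.4],"jaw":4.4}
    - {"offset":[0.3,0.9,3],"delta_rot":[0,0,-8.4],"jaw":4.4}
    - {"offset":[0.3,0.9,3],"delta_rot":[0,0,-8.4],"jaw":4.4}
    - {"offset":[0.3,0.9,3],"delta_rot":[0,0,-8.4],"jaw":4.4}

```text
time: 14.45
position: [0.4988, -0.2054, 0.1698]
tool_rot: [0.998, 0.069, 0.0, 0.0]
ft_force: [1.1, -0.3, -4.2]
grip_width: 0.0474
```

```bash
python3 -c "
from h import *
o=st(); np.save('w7.npy',wristT(o)); a=pic('wrist','w7.png')
b=cv2.imread('pics/w7.png'); cv2.imwrite('pics/w7b.png',cv2.resize(b,(768,576),interpolation=cv2.INTER_CUBIC))"
```

```text
t 14.45 p [ 0.4988 -0.2054  0.1698] hd 7.91 tilt [ 0.0004 -0.0003] w 0.0474 F [ 1.1 -0.3 -4.2] q [-34.3  27.7  97.5  -0.   54.7 -42.2]
```

View pics/w7b.png

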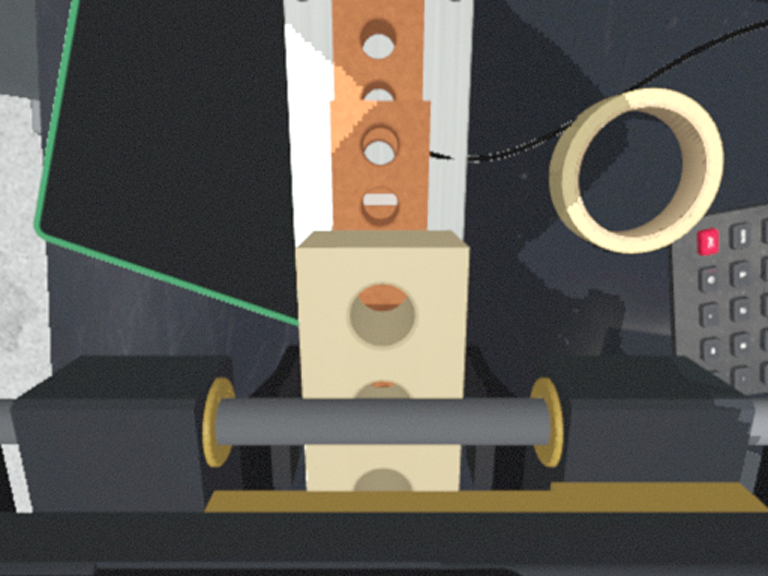

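The cream brick's far top edge is at row 246 (x 296–469). The red brick's far top edge is at row 101 (x 331–430).

```bash
python3 -c "
from h import *
T=np.load('w7.npy');K=calibration('wrist')['K']
pc=np.array([.4976,-.2087]);h=np.radians(98.13);u=np.array([np.cos(h),np.sin(h)]);v=np.array([u[1],-u[0]])
for n,a,b,z in [('red far .103',331,101,.08),('red far',430,101,.08),('red low',333,225,.08),('red low',428,225,.08),('held top end .05',296,246,.196),('held top',469,246,.196),('held bot',305,232,.160),('held bot',461,232,.160)]:
    P=ray(((a+.5)/1.5-.5,(b+.5)/1.5-.5),K,T,z)[:2]; print(n,((P-pc)@u).round(4),((P-pc)@v).round(4))
"
```

```text
red far .103 0.1021 -0.0223
red far 0.1019 0.0243
red low 0.0439 -0.0231
red low 0.0437 0.0246
held top end .05 0.053 -0.0219
held top 0.0528 0.0254
held bot 0.0517 -0.0249
held bot 0.0515 0.0287
```

Emit:
drive_tool:
  plan:
    - {"offset":[-0.1,0.3,0.5],"delta_rot":[0,0,0],"jaw":4.4}
    - {"offset":[-0.1,0.3,2],"delta_rot":[0,0,0],"jaw":4.4}
    - {"offset":[-0.1,0.3,3.8],"delta_rot":[0,0,0],"jaw":4.4}
    - {"offset":[-0.1,0.3,5.4],"delta_rot":[0,0,0],"jaw":4.4}
    - {"offset":[-0.1,0.3,6.5],"delta_rot":[0,0,0],"jaw":4.4}
    - {"offset":[-0.1,0.3,7.1],"delta_rot":[0,0,0],"jaw":4.4}
    - {"offset":[-0.1,0.3,7.3],"delta_rot":[0,0,0],"jaw":4.4}
    - {"offset":[-0.1,0.3,7.3],"delta_rot":[0,0,0],"jaw":4.4}

```text
time: 15.17
position: [0.498, -0.209, 0.0963]
tool_rot: [0.998, 0.069, -0.0, -0.0]
ft_force: [-0.2, -0.0, -3.1]
grip_width: 0.0481
```

```bash
python3 -c "
from h import *
o=st(); np.save('w8.npy',wristT(o)); a=pic('wrist','w8.png')
b=cv2.imread('pics/w8.png'); cv2.imwrite('pics/w8b.png',cv2.resize(b,(768,576),interpolation=cv2.INTER_CUBIC))"
```

```text
t 15.17 p [ 0.498  -0.209   0.0963] hd 7.88 tilt [-0.0003  0.0002] w 0.0481 F [-0.2 -0.  -3.1] q [-34.6  34.4 100.6  -0.   45.  -42.5]
```

View pics/w8b.png

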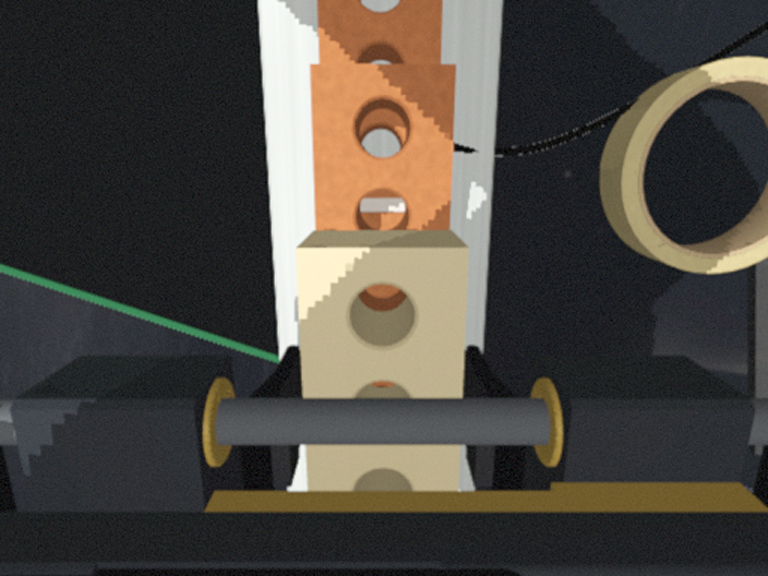

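Cream (bottom edge centre x≈382) lines up with the red brick below it (x 315–451). I'll lower it to contact.

Emit:
drive_tool:
  plan:
    - {"offset":[0,0,0.2],"delta_rot":[0,0,0],"jaw":4.4}
    - {"offset":[0,0,0.4],"delta_rot":[0,0,0],"jaw":4.4}
    - {"offset":[0,0,0.5],"delta_rot":[0,0,0],"jaw":4.4}
    - {"offset":[0,0,0.6],"delta_rot":[0,0,0],"jaw":4.4}
    - {"offset":[0,0,0.65],"delta_rot":[0,0,0],"jaw":4.4}
    - {"offset":[0,0,0.7],"delta_rot":[0,0,0],"jaw":4.4}
    - {"offset":[0,0,0.7],"delta_rot":[0,0,0],"jaw":4.4}
    - {"offset":[0,0,0.7],"delta_rot":[0,0,0],"jaw":4.4}

```text
time: 15.88
position: [0.4982, -0.209, 0.0909]
tool_rot: [0.998, 0.069, 0.0, 0.0]
ft_force: [-1.7, 1.0, 5.7]
grip_width: 0.0476
```

Contact is made (force changed from −3 to +6 N). Releasing.

Emit:
drive_tool:
  plan:
    - {"offset":[0,0,0],"delta_rot":[0,0,0],"jaw":4.4}
    - {"offset":[0,0,-0.05],"delta_rot":[0,0,0],"jaw":5}
    - {"offset":[0,0,-0.05],"delta_rot":[0,0,0],"jaw":5.5}
    - {"offset":[0,0,-0.05],"delta_rot":[0,0,0],"jaw":6.5}
    - {"offset":[0,0,-0.05],"delta_rot":[0,0,0],"jaw":7}
    - {"offset":[0,0,-0.05],"delta_rot":[0,0,0],"jaw":7}
    - {"offset":[0,0,-0.05],"delta_rot":[0,0,0],"jaw":7}
    - {"offset":[0,0,-0.05],"delta_rot":[0,0,0],"jaw":7}

```text
time: 16.55
position: [0.498, -0.2089, 0.0899]
tool_rot: [0.998, 0.069, -0.0, -0.0]
ft_force: [0.3, -0.1, -0.5]
grip_width: 0.0693
```

Emit:
drive_tool:
  plan:
    - {"offset":[0,0,-1],"delta_rot":[0,0,0],"jaw":7}
    - {"offset":[0,0,-3],"delta_rot":[0,0,0],"jaw":7}
    - {"offset":[0,0,-6],"delta_rot":[0,0,0],"jaw":7}
    - {"offset":[0,-1,-9],"delta_rot":[0,0,0],"jaw":7}
    - {"offset":[0,-2,-12],"delta_rot":[0,0,0],"jaw":7}
    - {"offset":[0,-3,-15],"delta_rot":[0,0,0],"jaw":7}
    - {"offset":[0,-3,-17],"delta_rot":[0,0,0],"jaw":7}
    - {"offset":[0,-3,-17],"delta_rot":[0,0,0],"jaw":7}

```text
time: 17.22
position: [0.4963, -0.18, 0.2656]
tool_rot: [0.998, 0.069, 0.004, 0.003]
ft_force: [0.5, -0.7, 0.2]
grip_width: 0.0698
```

```bash
python3 -c "
from h import *
o=st(); np.save('w9.npy',wristT(o)); a=pic('wrist','w9.png')
pic('scene','s9.png');pic('top','t9.png');st()
b=cv2.imread('pics/w9.png'); cv2.imwrite('pics/w9b.png',cv2.resize(b,(768,576),interpolation=cv2.INTER_CUBIC))
b=cv2.imread('pics/s9.png'); cv2.imwrite('pics/s9b.png',cv2.resize(b[120:300,180:360],None,fx=3.3,fy=3.3,interpolation=cv2.INTER_CUBIC))
"
```

```text
t 17.22 p [ 0.4963 -0.18    0.2656] hd 7.95 tilt [ 0.0092 -0.0057] w 0.0698 F [ 0.5 -0.7  0.2] q [-32.1  19.5  93.4   0.   66.5 -40. ]
t 17.37 p [ 0.4934 -0.179   0.2601] hd 7.89 tilt [-0.0002  0.    ] w 0.07 F [-0.6 -0.4 -0.2] q [-32.1  19.9  93.8  -0.   66.4 -40. ]
```

View pics/w9b.png

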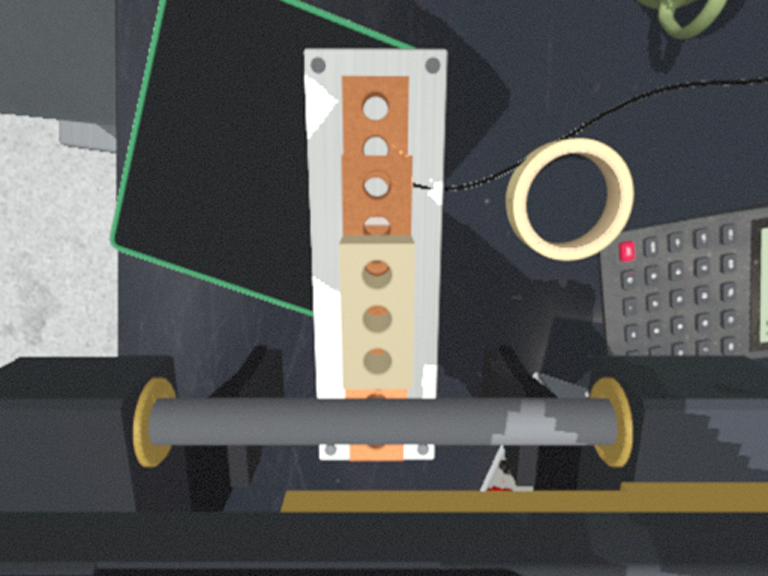

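View pics/s9b.png

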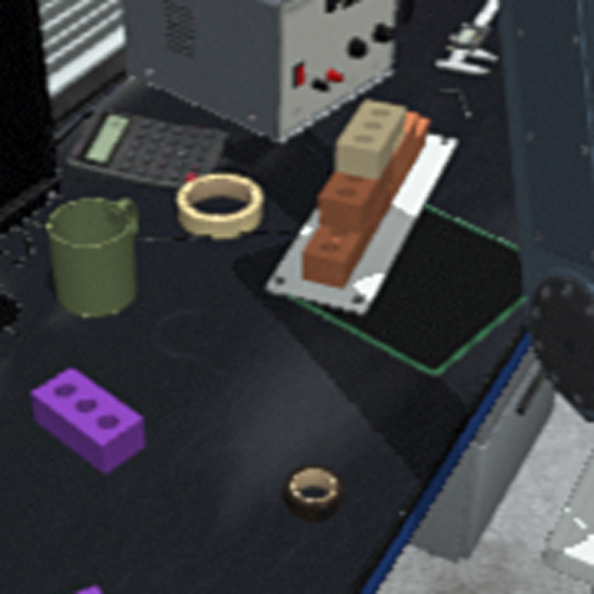

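Both bricks are in place. Cream's top spans rows 243–389 in the wrist picture. Last numeric check:

```bash
python3 -c "
from h import *
T=np.load('w9.npy');K=calibration('wrist')['K']
pc=np.array([.4976,-.2087]);h=np.radians(98.13);u=np.array([np.cos(h),np.sin(h)]);v=np.array([u[1],-u[0]])
for n,a,b,z in [('plate .18',305,50,.008),('plate',447,50,.008),('plate -.18',320,459,.008),('plate',434,459,.008),('red far .103',342,156,.08),('red far',411,156,.08),('cream .05',340,243,.116),('cream',414,243,.116),('cream -.05',342,389,.116),('cream',412,389,.116)]:
    P=ray(((a+.5)/1.5-.5,(b+.5)/1.5-.5),K,T,z)[:2]; print(n,((P-pc)@u).round(4),((P-pc)@v).round(4))
"
```

```text
plate .18 0.1795 -0.0538
plate 0.1793 0.0545
plate -.18 -0.1775 -0.0557
plate -0.1784 0.0535
red far .103 0.1018 -0.0226
red far 0.1017 0.0235
cream .05 0.0495 -0.0227
cream 0.0492 0.0237
cream -.05 -0.0509 -0.024
cream -0.0512 0.0238
```

Cream is centred to about 1–2 mm and red is within about 2 mm, so I'm handing in.

```bash
python3 -c "
from rig import *
print(hand_in())"
```

```text
the job is handed in; nothing more can be done
None
```

I laid the red brick in the empty half of the second course and the cream brick on top over the middle joint. Then I let go, lifted the gripper clear and handed in at about 17.4 s of the 69 s allowed. The hand-in gives no verdict.

My last wrist-camera measurements, against the plate:

| Brick | Along the wall | Across the wall | Line |
|---|---|---|---|
| Cream | about 1 mm off centre | under 1 mm | under 0.02 rad |
| Red | about 0.052 m (target 0.053 m) | about 1 mm | under 0.02 rad |

- **Disagreement:** seen from above, the joint between red and the starter measured about 3–4 mm, while the red brick's own position points to about 5–6 mm. The difference is within pixel error.
- **Height and level:** I did not measure these separately. I judged them from the contact heights when each brick touched down and from the pictures.
- **Bystanders:** the mug, both tape rolls and the purple brick in view appear in their places in the final scene picture. I did not check the marker there, but the gripper never went down near it.
- **Forces:** the highest wrist force I read was about 10 N, and the gripper touched nothing after release.

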